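Load the filter cassette and close the filter drawer

ROBOT

A 6-joint arm with a two-finger parallel gripper is mounted at the origin on a cart in front of the work surface, level with it; the furniture and walls round the work are solid. World frame = base frame: x ahead of the robot, y to its left, z up, the work surface at z = 0. Lengths are in m, angles in degrees, forces in N, time in s.
With the tool pointing down it reaches from about 0.35 to 0.875 m from the base axis. Payload 4.2 kg.
Tool frame: the origin (TCP) lies between the finger pads; the fingertips stand 8 mm ahead of it and the grasp point (between the pads) lies 11 mm behind it; z points along the fingers, y is the line along which they close (so a half turn about z gives the same grasp; the last joint's range is limited). The gripper opens to 87 mm and grips with 3 to 60 N. Pads are 19 mm wide; open, the fingers measure 117 mm over their backs; the gripper's body (75 mm by 190 mm) begins 51 mm behind the grasp point.
Start: joints at [14.817, 22.042, 0.453, 0, -68.411, -14.817], TCP at [0.625, 0, 0.231] pointing down, gripper open.
Joint ranges: [-179.83, 179.83], [-69.29, 118.12], [-61.27, 80.66], [-181.25, 117.63], [-171.15, -9.14], [-177.46, 177.46]. Speed limits (degrees/s): [159.86, 159.86, 180, 180, 180, 180].

INTERFACE

Orientations are given as a 3x3 rotation matrix whose columns are the frame's x, y, z axes.
In Python, from station import sense, capture, camera_model, finish_job, find_in gives the robot as it stands. The module is installed in compiled form; this text tells all that it offers.
- The arm moves only by the tool arm_command, never from a script. Its argument "motion" is a list of rows, each a list of 7 numbers: the finger opening in mm, from 0 to 87, then the shift along the tool's x, y, z in mm, then the turn, a rotation vector about the tool's x, y, z in rad. In form: [[jaw, dx, dy, dz, rx, ry, rz], ...]. A call has 1 to 8 rows; each row shifts and turns the commanded pose from where the row before left it, along the tool's axes as they then stand; what a row does not reach is not made up. A row lasts 1/10 s, in which the tool goes at most 50 mm and 8.59 degrees, less where a joint would pass 70% of its speed; a pose out of reach is approached as far as the arm can. A call with a gripper value outside its range is refused whole. The fingers move at their own pace and stop on an object; the grip force is fixed at half the most. Time passes only in rows, so rows that do not move let the fingers close. It gives the time, the measured TCP pose, the force, the opening and the grip force at its end, in the units of the state.
- sense(): the state, without advancing time (a new reading comes with each control period).
- capture(name): name is "scene" or "side" or "wrist"; returns the picture (384x512x3 uint8, red, green, blue); there is no depth.
- camera_model(name): a dict with "fx", "fy", "cx", "cy" (pixels), "R" (3x3) and "t" (3): a world point X has camera coordinates R X + t. Camera axes: x right, y down, z forward; pixel columns grow to the right and rows downward; lengths in m; the calibration is good to about 2 mm. The wrist camera is an equidistant fisheye: a pixel r from the principal point sees the ray r / f radians off the axis. A picture is of the moment at which its call begins: read the wrist's pose just before it. camera_model takes no time and is no camera call; for the wrist camera it gives the pose at the moment of the call.
- finish_job(): hands the job in; it is judged then, once.
Trained networks look in the newest picture that a camera, given by its name, has taken for a name from the list of things; names that differ only in an ending like _2 or _b are one class to them, and where a whole thing is asked for, a point or a joint stands for the part that bears it (a point fixed in the world has none). Each returns a list of dicts, best first, with "p" (0 to 1); they miss things now and then, are a little off and sometimes report something else, mostly with a low value. They report only what shows in the picture. A call takes as long as a camera call.
- find_in(target, camera): "location" ([row, column] in pixels, amid what is visible of it).
The state is a dict: "time_s": time; "joints": joint angles; "joint_velocities": joint speeds; "effort": joint torques, N m; "tcp_pos": TCP position; "ee_rot": TCP orientation; "wrist_force": force on the tool from outside, world axes, zero at the start; "moment": the same for the moment, N m; "gripper_width": opening from 0.0 (shut) to 1.0 (fully open); "gripper_force": force on a finger pad.
Only numpy, scipy, OpenCV 4.12 (cv2) and the standard library are available. Lean on these libraries where they do the work, as an engineer would, in place of code of your own. Each camera call takes 0.05 s, during which the arm holds its last target. There are 200 camera calls.

TASK

Take the filter cassette that stands on edge in the small white rack and lay it in the recess of the open filter drawer, flat on the recess floor with its white ribbed face up and its cut-out corner round the recess's corner block (set it down on the free bench and take it again across its width, since it cannot be laid flat from the grip that lifts it out). Then push the drawer fully home, over the resistance of its detent, so that it stays seated against the housing. Leave the timer, the small bottle and the petri dish where they stand.

Things in the scene. Friction and masses are not known exactly. Their poses are not given: they have to be found in the camera images.
- cassette_centre (a point): Centre of the filter cassette, a stiff grey plate 56 x 100 x 12 mm (its x, y, z), about 0.12 kg, loose. +z: face with white ribs (only for looks); -z: face with a flat black panel. At the start it stands in the rack on its +x long edge: -x points up, +z away from the robot, y along the rack; lower edge 8 mm, upper edge 64 mm above the bench, the upper 34 mm clear of the rack.
- cassette_corner (a point): Middle of the cassette's cut-out corner (20 x 20 mm, square, right through), at -x, +y: 18 mm along -x and 40 mm along +y from the cassette's centre. When the cassette is tipped over towards the robot it lies ribbed face up, this corner near the robot at the left.
- rack: White plastic rack fixed to the bench, 56 x 116 mm (x, y), origin at the centre of its underside. One slot along y, 15 mm wide, floor 8 mm and side rails 30 mm above the bench; the cassette stands in it centred. The bench at x 0.54 to 0.64, y 0.09 to 0.21 (beyond the rack) is always free for laying things down.
- housing: Grey housing of the filter drawer, fixed to the bench, 125 x 160 x 56 mm (x, y, z), origin on its underside, 75 mm behind its front face; opening at its -x side, towards the robot. The upper edge of the opening lies 33 mm above the bench, so only a cassette that lies down in its recess passes under it.
- drawer (a joint): How far the drawer is open, m: 0 fully home, grows as it slides out along the housing's -x; starts 0.108 to 0.118. It slides with 1 to 2 N. From 13 to 5 mm open a sprung roller resists with up to about 12 N; closer than 5 mm the roller draws the drawer in and holds it at 0, where it meets a rigid end stop.
- recess (a point): Centre of the recess's floor in the drawer, 14 mm above the bench; axes as the housing's; moves with the drawer. Recess 60 x 104 mm (x, y), walls 8 mm high; front and back walls are open for the middle 54 mm for fingers, the floor running on level, 24 mm in front, and 26 mm or more behind up to the housing while the drawer is as open as at the start. The cassette fits only with its x, y, z along these axes, its centre 6 mm above this point.
- recess_block (a point): Centre of the block 16 x 16 x 8 mm that fills the recess's front left corner (-x, +y), where the cassette's cut-out corner goes; moves with the drawer.
- drawer_front (a point): Centre of the outer face of the drawer's front panel, 156 mm wide (y), from 4 to 48 mm above the bench (this point at 26 mm), 10 mm thick. Flat; looks along -x of the housing; pushed along +x. Moves with the drawer; when home, the panel's back lies 2 mm in front of the housing.
- timer_mid (a point): Centre of a flat white timer, 56 x 66 x 18 mm, a bystander on the bench.
- stain_bottle_mid (a point): Centre of a small capped bottle, 37 mm across and 82 mm high, standing; a bystander.
- petri_dish_mid (a point): Centre of a flat round petri dish, 62 mm across and 15 mm high; a bystander.

How it is judged (in metres and radians):
On the way:
1. the cassette lies flat in the recess, ribbed face up and corner on its block, while the drawer is still open (more than 80 mm) (angle between cassette_centre's own z axis and vertical below 0.06 rad and z of cassette_centre in the frame of recess between 0.003 and 0.009 m and x of cassette_centre in the frame of recess between -0.005 and 0.005 m and y of cassette_centre in the frame of recess between -0.005 and 0.005 m and angle between the y axis of cassette_centre and the y axis of recess, either way round below 0.1 rad and value of joint drawer above 0.08 m), for 0.2 s.
At the end, for the whole second after the job is handed in: The drawer is seated (less than 2 mm open) and the cassette lies at rest flat in its recess inside: ribbed face up (within 0.06 rad), within 5 mm of the recess's centre, its long side along the recess's (within 0.1 rad), on the recess floor (its centre 3 to 9 mm above it) (value of joint drawer below 0.002 m and angle between cassette_centre's own z axis and vertical below 0.06 rad and z of cassette_centre in the frame of recess between 0.003 and 0.009 m and x of cassette_centre in the frame of recess between -0.005 and 0.005 m and y of cassette_centre in the frame of recess between -0.005 and 0.005 m and angle between the y axis of cassette_centre and the y axis of recess, either way round below 0.1 rad and linear speed of cassette below 0.02 m/s); the robot touches nothing.
It fails at once if the timer is shifted by more than 25 mm (distance of timer_mid from where it was at the start of the episode above 0.025 m).
It fails at once if the small bottle is shifted by more than 25 mm (distance of stain_bottle_mid from where it was at the start of the episode above 0.025 m).
It fails at once if the petri dish is shifted by more than 25 mm (distance of petri_dish_mid from where it was at the start of the episode above 0.025 m).
It also fails if it takes over 69 s, if anything falls off the work surface, if the arm or the gripper's body presses on something with over 40 N, if the wrist force passes 120 N, or if a joint passes its speed limit or range.

## Working session

There is one attempt and no reset: what is moved stays moved. The work goes in short steps, Python scripts to look and compute and a tool call to move; the robot and the scene stay as the last step left them, time stands still between calls to the robot, and variables do not carry over. Pictures are saved under pics/ and viewed, at most 10 in all, crops included, and the job is handed in when it is done.

Besides the shell and the picture viewer there is one more tool, called after ">>>" as a command line: name --pt "numbers of a row" for each row, then --argument value for the rest. arm_command: Moves the arm, as the interface text tells. Its arguments: {"type":"object","properties":{"motion":{"type":"array"}},"required":["motion"]}

```bash
mkdir -p pics; cat > h.py <<'E'
import numpy as np, cv2
from station import *
def ray(cam,px,m=None):
    m=m or camera_model(cam); R=np.array(m["R"]);t=np.array(m["t"])
    u=(px[1]-m["cx"])/m["fx"]; v=(px[0]-m["cy"])/m["fy"]
    if cam=="wrist":
        r=np.hypot(u,v); d=np.array([0,0,1.]) if r<1e-9 else np.array([np.sin(r)*u/r,np.sin(r)*v/r,np.cos(r)])
    else: d=np.array([u,v,1.])
    return -R.T@t, R.T@d
def at_z(cam,px,z,m=None):
    o,d=ray(cam,px,m); return o+d*(z-o[2])/d[2]
def proj(cam,X,m=None):
    m=m or camera_model(cam); c=np.array(m["R"])@np.array(X)+np.array(m["t"])
    if cam=="wrist":
        th=np.arctan2(np.hypot(c[0],c[1]),c[2]); n=np.hypot(c[0],c[1])+1e-12
        return np.array([m["cy"]+m["fy"]*th*c[1]/n, m["cx"]+m["fx"]*th*c[0]/n])
    return np.array([m["cy"]+m["fy"]*c[1]/c[2], m["cx"]+m["fx"]*c[0]/c[2]])
def save(im,name): cv2.imwrite("pics/"+name+".png",im[:,:,::-1])
E
python3 - <<'E'
from h import *
np.set_printoptions(precision=3,suppress=True)
Z=dict(cassette_centre=.045,rack=.02,housing=.056,recess=.014,recess_block=.022,drawer_front=.026,timer_mid=.018,stain_bottle_mid=.041,petri_dish_mid=.0075)
for c in ("scene","side","wrist"):
    im=capture(c); save(im,c+"0"); m=camera_model(c)
    print(c,-np.array(m["R"]).T@m["t"],m["fx"])
    for k,z in Z.items():
        for f in find_in(k,c)[:1]: print(k,round(f["p"],2),np.array(f["location"]),at_z(c,f["location"],z,m))
s=sense();print(s["time_s"],s["tcp_pos"],s["ee_rot"])
E
python3 -c "
import cv2,numpy as np
a=[cv2.imread(f'pics/{c}0.png') for c in ('scene','side')]
cv2.imwrite('pics/w0b.png',cv2.resize(cv2.imread('pics/wrist0.png'),(800,600)))
for c,i in zip('ab',a): cv2.imwrite(f'pics/{c}.png',cv2.resize(i,(800,600),interpolation=cv2.INTER_CUBIC))"
```

```text
scene [ 0.115 -0.588  0.435] 405.5678430640239
cassette_centre 0.81 [183.7 195.3] [0.442 0.198 0.045]
rack 0.61 [206.4 190.5] [0.406 0.147 0.02 ]
housing 0.65 [236.6 314.6] [ 0.518 -0.134  0.056]
recess 0.89 [248.1 275.9] [ 0.477 -0.077  0.014]
drawer_front 0.88 [242.9 277.2] [ 0.479 -0.079  0.026]
timer_mid 0.6 [173.9 227.7] [0.561 0.264 0.018]
stain_bottle_mid 0.7 [185.8 195.1] [0.441 0.196 0.041]
petri_dish_mid 0.84 [248.  201.8] [0.365 0.005 0.008]
side [ 0.351 -0.839  0.56 ] 457.2260849607211
rack 0.97 [202.9 201.5] [0.421 0.148 0.02 ]
housing 0.6 [249.5 289.3] [ 0.56  -0.143  0.056]
recess 0.83 [253.3 242.4] [ 0.48  -0.076  0.014]
recess_block 0.67 [254.2 241.9] [ 0.476 -0.09   0.022]
drawer_front 0.55 [252.4 242.4] [ 0.478 -0.089  0.026]
timer_mid 0.79 [179.  249.6] [0.563 0.254 0.018]
stain_bottle_mid 0.91 [199.  316.5] [0.686 0.062 0.041]
petri_dish_mid 0.7 [237.5 183.4] [0.366 0.023 0.007]
wrist [ 0.626 -0.068  0.385] 297.3186396354542
housing 0.82 [109.9 307.5] [ 0.572 -0.078  0.056]
recess 0.84 [117.1 373.4] [ 0.477 -0.074  0.014]
recess_block 0.72 [123.  373.4] [ 0.48  -0.066  0.022]
drawer_front 0.61 [122.5 369. ] [ 0.487 -0.066  0.026]
timer_mid 0.73 [209.8 212.4] [0.686 0.049 0.018]
stain_bottle_mid 0.57 [208.5 215.8] [0.678 0.04  0.041]
petri_dish_mid 0.69 [181.1 431.9] [0.372 0.011 0.008]
1.5 [0.625 0.    0.231] [[ 0. -1. -0.]
 [-1. -0. -0.]
 [ 0.  0. -1.]]
```

View pics/b.png

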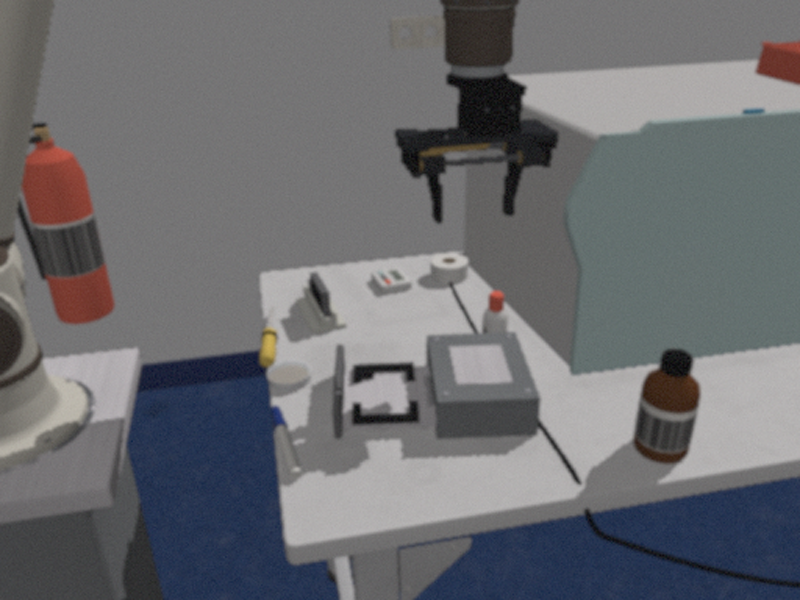

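View pics/w0b.png

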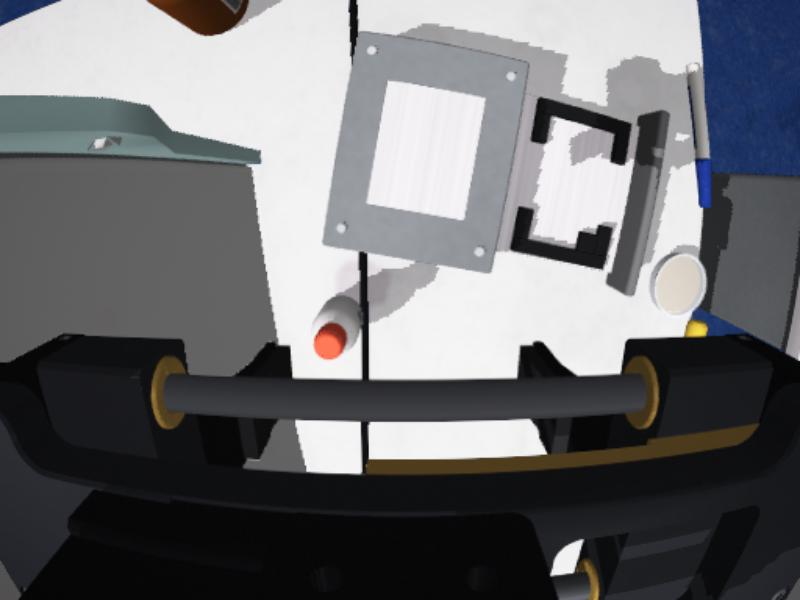

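The side view shows the cassette standing in the rack at about (320,295) and the open drawer at about (380,390), with the housing to its right. The wrist view shows the housing's top corners at about (362,32), (528,62), (491,272) and (323,244), and the corner block at about (595,240). Next I'll move to see the rack from above.

>>> arm_command --pt "87 -33 23 0 0 0 0" --pt "87 -33 23 0 0 0 0" --pt "87 -33 23 0 0 0 0" --pt "87 -33 23 0 0 0 0" --pt "87 -33 23 0 0 0 0" --pt "87 -33 23 0 0 0 0" --pt "87 -33 23 0 0 0 0" --pt "87 -33 23 0 0 0 0"

```text
time_s: 2.3
tcp_pos: [0.4399, 0.2653, 0.2309]
ee_rot: [[0.0, -1.0, 0.001], [-1.0, -0.0, 0.001], [-0.001, -0.001, -1.0]]
wrist_force: [0.2, 0.8, 0.7]
gripper_width: 0.999
gripper_force: 0.0
```

```bash
python3 - <<'E'
from h import *
np.set_printoptions(precision=4,suppress=True)
im=capture("wrist"); save(im,"w1"); m=camera_model("wrist"); s=sense(); print(s["time_s"],s["tcp_pos"],s["joints"])
import json; json.dump({k:np.array(v).tolist() for k,v in m.items()},open("m1.json","w"))
save(cv2.resize(im,(800,600),interpolation=cv2.INTER_CUBIC),"w1b")
for k,z in dict(cassette_centre=.064,cassette_corner=.064,rack=.03,recess=.014,recess_block=.022,timer_mid=.018).items():
    for f in find_in(k,"wrist")[:1]: print(k,round(f["p"],2),np.array(f["location"]),at_z("wrist",f["location"],z,m))
E
```

```text
2.35 [0.4379 0.2688 0.2309] [ 49.6154  11.1254 -14.9339  -0.0845 -63.8135 -49.3546]
cassette_centre 0.62 [109.9 265.9] [0.4312 0.1925 0.064 ]
cassette_corner 0.94 [107.8 263.3] [0.434  0.1903 0.064 ]
rack 0.77 [119.9 260.6] [0.4366 0.2037 0.03  ]
recess 0.63 [17.6 80.5] [0.6929 0.0401 0.014 ]
timer_mid 0.75 [178.7 163.6] [0.5627 0.2773 0.018 ]
```

View pics/w1b.png

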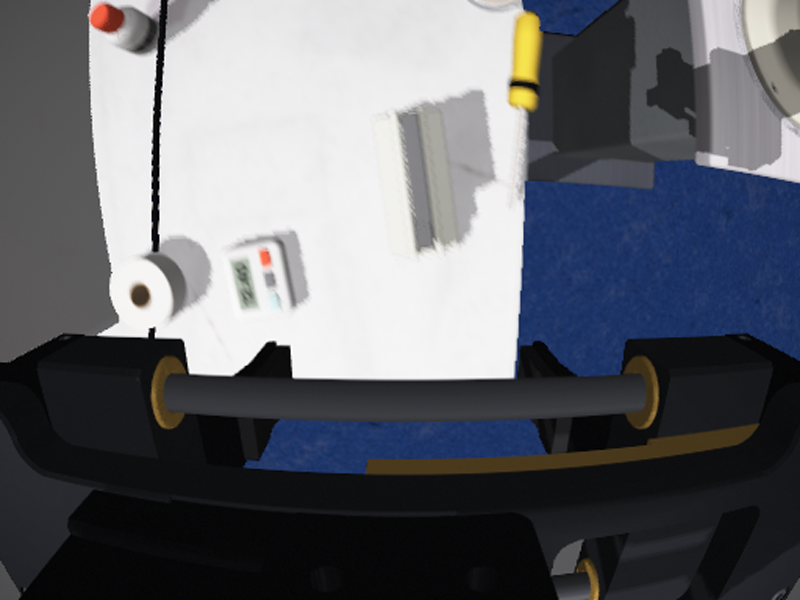

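The rack shows at x 375–460, y 105–255, tilted a few degrees, with the cassette's edge along (400,110)–(430,250). I'll make zoomed crops of the rack and the drawer to read corners.

```bash
python3 - <<'E'
import cv2,numpy as np
a=cv2.imread("pics/w1.png")[60:170,230:330]; b=cv2.imread("pics/w0.png")[10:190,200:450]
a=cv2.resize(a,None,fx=3,fy=3,interpolation=cv2.INTER_CUBIC); b=cv2.resize(b,None,fx=2,fy=2,interpolation=cv2.INTER_CUBIC)
o=np.zeros((600,800,3),np.uint8); o[:330,:300]=a; o[:360,300:]=b
cv2.imwrite("pics/crop1.png",o[:360])
E
```

```text
[ WARN:0@0.014] global loadsave.cpp:275 findDecoder imread_('pics/w0.png'): can't open/read file: check file path/integrity
Traceback (most recent call last):
TypeError: 'NoneType' object is not subscriptable
```

```bash
python3 - <<'E'
import cv2,numpy as np
a=cv2.imread("pics/w1.png")[60:170,230:330]; b=cv2.imread("pics/wrist0.png")[10:190,200:450]
a=cv2.resize(a,None,fx=3,fy=3,interpolation=cv2.INTER_CUBIC); b=cv2.resize(b,None,fx=2,fy=2,interpolation=cv2.INTER_CUBIC)
o=np.zeros((600,800,3),np.uint8); o[:330,:300]=a; o[:360,300:]=b
cv2.imwrite("pics/crop1.png",o[:360])
E
```

```text
(no output)
```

View pics/crop1.png

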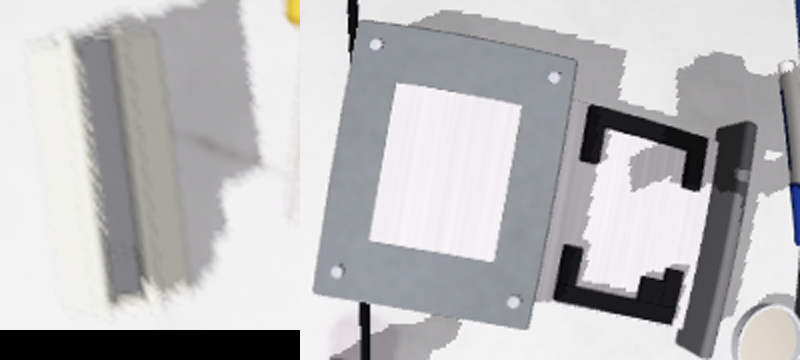

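>>> arm_command --pt "87 20 4 30 0 0 0" --pt "87 15 4 30 0 0 0" --pt "87 0 0 0 0 0 0" --pt "87 0 0 0 0 0 0"

```text
time_s: 3.05
tcp_pos: [0.4341, 0.2286, 0.1711]
ee_rot: [[-0.001, -1.0, 0.001], [-1.0, 0.001, -0.0], [0.0, -0.001, -1.0]]
wrist_force: [0.7, 0.3, 1.8]
gripper_width: 0.997
gripper_force: 0.0
```

```bash
python3 - <<'E'
from h import *
np.set_printoptions(precision=4,suppress=True)
m=camera_model("wrist"); im=capture("wrist"); save(im,"w2"); s=sense(); print(s["time_s"],s["tcp_pos"],s["ee_rot"][1])
import json; json.dump({k:np.array(v).tolist() for k,v in m.items()},open("m2.json","w"))
p=proj("wrist",[.42,.148,.03],m); print(p,m["cx"],m["cy"])
r,c=map(int,p); r0,c0=max(0,r-75),c-75; print(r0,c0)
save(cv2.resize(im[r0:r0+150,c0:c0+150],None,fx=4,fy=4,interpolation=cv2.INTER_CUBIC),"w2c")
# drawer/housing from w0 : camera at start pose
R0=None
E
```

```text
3.1 [0.4346 0.2295 0.172 ] [-1.      0.0006  0.0014]
[105.3615 273.711 ] 258.6724834665102 193.37635369289185
30 198
```

View pics/w2c.png

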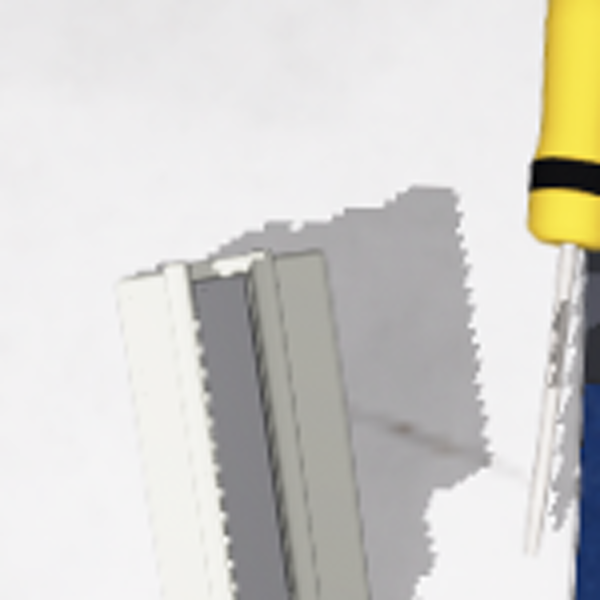

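The rack's far end shows here: its corners are at (118,280) and (325,250), and the cassette's edge starts at (195,280). I need the other end too.

```bash
python3 - <<'E'
import cv2,numpy as np
a=cv2.imread("pics/w2.png")[90:215,210:310]
cv2.imwrite("pics/w2d.png",cv2.resize(a,None,fx=4.8,fy=4.8,interpolation=cv2.INTER_CUBIC))
E
```

```text
(no output)
```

View pics/w2d.png

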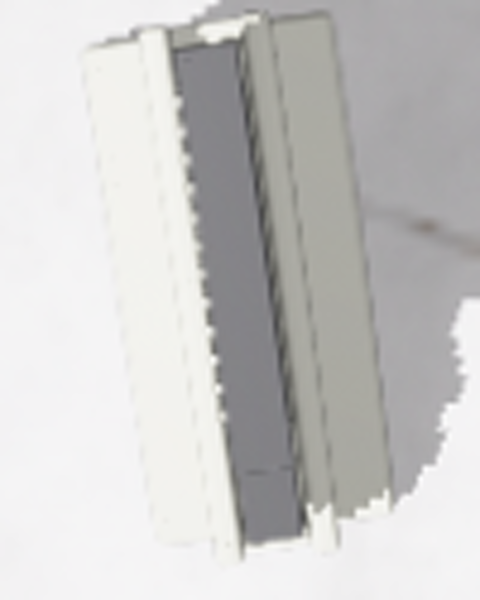

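The cassette's top edge runs from (173,50)/(238,40) to the notch step at (235,475)/(295,465). The lower notch floor ends at (245,545)/(305,535). Now the numbers for rack, cassette and drawer.

```bash
python3 - <<'E'
from h import *
import json
np.set_printoptions(precision=4,suppress=True)
m=json.load(open("m2.json")); 
f=lambda x,y,z: at_z("wrist",(90+y/4.8,210+x/4.8),z,m)
T=[f(173,50,.064),f(238,40,.064),f(235,475,.064),f(295,465,.064)]
N=[f(245,545,.044),f(305,535,.044)]
for p in T+N: print(p)
print("cass w",np.linalg.norm(T[0]-T[1]),"L80",np.linalg.norm(T[0]-T[2]),np.linalg.norm(T[1]-T[3]))
d=(T[2]+T[3]-T[0]-T[1]);a=np.degrees(np.arctan2(-d[0],d[1]));print("yaw",a)
u=d/np.linalg.norm(d); e0=(T[0]+T[1])/2; print("centre",e0+u*.05, "other", sum(N)/2-u*.05)
# rack rail tops z .03
# start-pose wrist camera: cam shifted from m2 by tcp move
s0=np.array([.625,0,.231]); 
R=np.array(m["R"]); 
from scipy.spatial.transform import Rotation as Ro
mm=dict(m); c2=-R.T@np.array(m["t"]); print("cam axis",R[2],"cam-tcp",c2-sense()["tcp_pos"])
c0=np.array([.626,-.068,.385]); mm["t"]=(-R@c0).tolist()
g=lambda x,y,z: at_z("wrist",(10+y/2,200+(x-300)/2),z,mm)
H=[g(360,20,.056),g(577,60,.056),g(528,328,.056),g(314,292,.056)]
print("housing");[print(p) for p in H]
W=[g(590,104,.022),g(708,140,.022),g(671,324,.022),g(554,299,.022)]
print("walls");[print(p) for p in W]
for n,Q in (("h",H),("w",W)):
    print(n,"mid",sum(Q)/4,"lens",[round(float(np.linalg.norm(Q[i]-Q[i-3])),4) for i in range(4)],
     "yaws",[round(float(np.degrees(np.arctan2(*(v[[1,0]])))),2) for v in (Q[0]-Q[1],Q[3]-Q[2])],[round(float(np.degrees(np.arctan2(-v[0],v[1]))),2) for v in (Q[3]-Q[0],Q[2]-Q[1])])
E
```

```text
[0.4457 0.1451 0.064 ]
[0.4339 0.1433 0.064 ]
[0.4346 0.2242 0.064 ]
[0.4233 0.2223 0.064 ]
[0.4325 0.2439 0.044 ]
[0.4202 0.2418 0.044 ]
cass w 0.011873500612452164 L80 0.07990064535885406 0.07968911250165357
yaw 7.824139086252453
centre [0.433  0.1937 0.064 ] other [0.4332 0.1933 0.044 ]
cam axis [ 0.001   0.2508 -0.968 ] cam-tcp [-0.0001 -0.0689  0.1534]
housing
[ 0.6578 -0.1812  0.056 ]
[ 0.5365 -0.1605  0.056 ]
[ 0.5633 -0.0055  0.056 ]
[ 0.6844 -0.0263  0.056 ]
walls
[ 0.5194 -0.1417  0.022 ]
[ 0.4367 -0.1264  0.022 ]
[ 0.459  -0.0029  0.022 ]
[ 0.5408 -0.0177  0.022 ]
h mid [ 0.6105 -0.0934  0.056 ] lens [0.1231, 0.1573, 0.1228, 0.1573] yaws [-9.71, -9.74] [-9.72, -9.83]
w mid [ 0.489  -0.0721  0.022 ] lens [0.084, 0.1255, 0.0831, 0.1259] yaws [-10.5, -10.24] [-9.81, -10.22]
```

>>> arm_command --pt "60 36 0 0 0 0 0" --pt "50 0 0 0 0 0 -0.136" --pt "45 0 0 40 0 0 0" --pt "45 0 0 40 0 0 0" --pt "45 0 0 30 0 0 0" --pt "45 0 0 17 0 0 0" --pt "45 0 0 0 0 0 0" --pt "45 0 0 0 0 0 0"

```text
time_s: 3.9
tcp_pos: [0.4345, 0.1944, 0.0448]
ee_rot: [[0.136, -0.991, 0.002], [-0.991, -0.136, 0.002], [-0.001, -0.003, -1.0]]
wrist_force: [-0.3, 0.2, 0.5]
gripper_width: 0.522
gripper_force: 0.0
```

```bash
python3 - <<'E'
from h import *
np.set_printoptions(precision=4,suppress=True)
s=sense(); print(s["time_s"],s["tcp_pos"],s["wrist_force"],s["gripper_width"]); R=np.array(s["ee_rot"]);print(R)
print("cassette centre in tool mm",1000*R.T@(np.array([.433,.1935,.064])-s["tcp_pos"]))
E
```

```text
3.9 [0.4345 0.1944 0.0448] [-0.2689  0.2152  0.4817] 0.521602099373401
[[ 0.1364 -0.9907  0.0024]
 [-0.9907 -0.1364  0.0016]
 [-0.0012 -0.0026 -1.    ]]
cassette centre in tool mm [  0.635    1.5887 -19.2338]
```

Aligned within 2 mm. I'll correct and close, then lift.

>>> arm_command --pt "45 0 1.5 0 0 0 0" --pt "0 0 0 0 0 0 0" --pt "0 0 0 0 0 0 0" --pt "0 0 0 0 0 0 0" --pt "0 0 0 0 0 0 0" --pt "0 0 0 0 0 0 0"

```text
time_s: 4.5
tcp_pos: [0.4315, 0.1929, 0.0437]
ee_rot: [[0.136, -0.991, 0.0], [-0.991, -0.136, 0.0], [-0.0, -0.0, -1.0]]
wrist_force: [0.5, -0.3, 0.9]
gripper_width: 0.149
gripper_force: 0.1
```

>>> arm_command --pt "0 0 0 -5 0 0 0" --pt "0 0 0 -15 0 0 0" --pt "0 0 0 -30 0 0 0" --pt "0 0 0 -30 0 0 0" --pt "0 0 0 0 0 0 0.136" --pt "0 0 0 0 0 0 0"

```text
time_s: 5.1
tcp_pos: [0.4314, 0.1929, 0.1244]
ee_rot: [[-0.0, -1.0, 0.001], [-1.0, 0.0, 0.001], [-0.001, -0.001, -1.0]]
wrist_force: [-1.0, 0.3, -2.0]
gripper_width: 0.136
gripper_force: 30.0
```

>>> arm_command --pt "0 8 -34 0 0 0 0" --pt "0 9 -34 0 0 0 0" --pt "0 9 -34 0 0 0 0" --pt "0 9 -34 0 0 0 0" --pt "0 8 -32 0 0 0 0" --pt "0 0 0 30 0 0 0" --pt "0 0 0 30 0 0 0" --pt "0 0 0 15 0 0 0"

```text
time_s: 5.9
tcp_pos: [0.5969, 0.1483, 0.0441]
ee_rot: [[0.001, -1.0, -0.008], [-1.0, -0.001, -0.003], [0.003, 0.008, -1.0]]
wrist_force: [-0.0, 0.2, -1.5]
gripper_width: 0.136
gripper_force: 30.0
```

>>> arm_command --pt "0 0 0 6 0 0 0" --pt "0 0 0 4 0 0 0" --pt "0 0 0 2.5 0 0 0" --pt "0 0 0 0 0 0 0"

```text
time_s: 6.3
tcp_pos: [0.5997, 0.1501, 0.0366]
ee_rot: [[0.001, -1.0, 0.001], [-1.0, -0.001, 0.0], [-0.0, -0.001, -1.0]]
wrist_force: [0.3, -0.2, -1.6]
gripper_width: 0.133
gripper_force: 30.0
```

>>> arm_command --pt "0 0 0 1.2 0 0 0" --pt "0 0 0 0 0 0 0" --pt "30 0 0 0 0 0 0" --pt "87 0 0 0 0 0 0" --pt "87 0 0 0 0 0 0" --pt "87 0 0 0 0 0 0" --pt "87 0 0 0 0 0 0" --pt "87 0 0 0 0 0 0"

```text
time_s: 7.1
tcp_pos: [0.5995, 0.1498, 0.0348]
ee_rot: [[-0.0, -1.0, -0.0], [-1.0, 0.0, -0.0], [0.0, 0.0, -1.0]]
wrist_force: [-0.8, 0.1, -0.4]
gripper_width: 0.597
gripper_force: 0.0
```

```bash
python3 - <<'E'
from h import *
for c in ("side","wrist"):
    im=capture(c); save(im,c+"3")
    print([(round(f["p"],2),f["location"]) for f in find_in("cassette_centre",c)[:2]], proj(c,[.6,.15,.028]))
a=cv2.imread("pics/side3.png"); r,c=map(int,proj("side",[.58,.15,.03]))
a=a[r-75:r+75,c-100:c+100]
cv2.imwrite("pics/side3c.png",cv2.resize(a,None,fx=3,fy=3,interpolation=cv2.INTER_CUBIC))
s=sense();print(s["time_s"],s["wrist_force"],s["gripper_width"])
E
```

```text
[(0.65, [190.4, 275.7])] [191.35342436 272.34497979]
[(0.59, [204.6, 259.3])] [236.95598026 258.94785355]
7.3 [-0.3902487   0.78039302  0.30904489] 0.778968512356968
```

View pics/side3c.png

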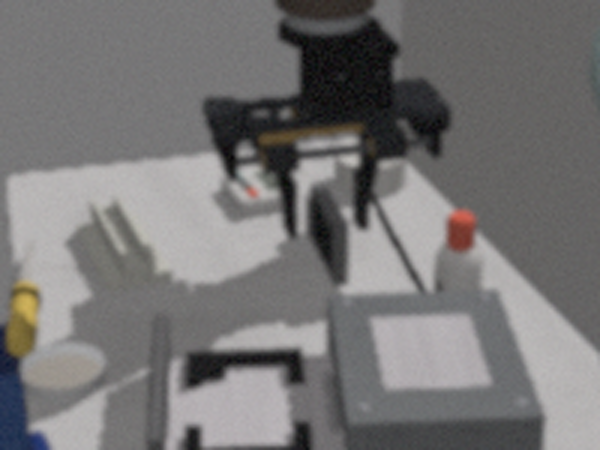

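The cassette stands upright between the open fingers at about (325,230). I'll now topple it toward the robot with the far finger.

>>> arm_command --pt "87 0 0 -5 0 0 0" --pt "87 0 15 0 0 0 0" --pt "87 0 12 0 0 0 0" --pt "87 0 5 0 0 0 0" --pt "87 0 5 0 0 0 0" --pt "87 0 4 0 0 0 0" --pt "87 0 4 0 0 0 0" --pt "87 0 4 0 0 0 0"

```text
time_s: 8.1
tcp_pos: [0.5504, 0.1498, 0.0398]
ee_rot: [[-0.0, -1.0, 0.0], [-1.0, 0.0, 0.0], [-0.0, -0.0, -1.0]]
wrist_force: [-0.4, -0.6, -0.1]
gripper_width: 1.0
gripper_force: 0.0
```

>>> arm_command --pt "87 0 4 0 0 0 0" --pt "87 0 3 0 0 0 0" --pt "87 0 0 0 0 0 0" --pt "87 0 0 0 0 0 0" --pt "87 0 0 0 0 0 0"

```text
time_s: 8.6
tcp_pos: [0.5437, 0.1499, 0.0399]
ee_rot: [[0.0, -1.0, 0.0], [-1.0, -0.0, 0.0], [-0.0, -0.0, -1.0]]
wrist_force: [-0.2, 0.4, 0.2]
gripper_width: 0.997
gripper_force: 0.0
```

```bash
python3 - <<'E'
from h import *
s=sense();print(s["time_s"],s["tcp_pos"],s["wrist_force"],s["gripper_width"])
a=capture("side"); r,c=map(int,proj("side",[.58,.15,.03])); a=a[r-75:r+75,c-100:c+100]
print([(round(f["p"],2),f["location"]) for f in find_in("cassette_centre","side")[:2]], proj("side",[.566,.15,.006]))
save(cv2.resize(a,None,fx=3,fy=3,interpolation=cv2.INTER_CUBIC),"side4c")
E
```

```text
8.6 [0.5436731  0.14986582 0.03988142] [-0.20115514  0.42665176  0.18602174] 0.9968595042748916
[(0.89, [198.7, 261.2])] [200.60421277 259.26620007]
```

View pics/side4c.png

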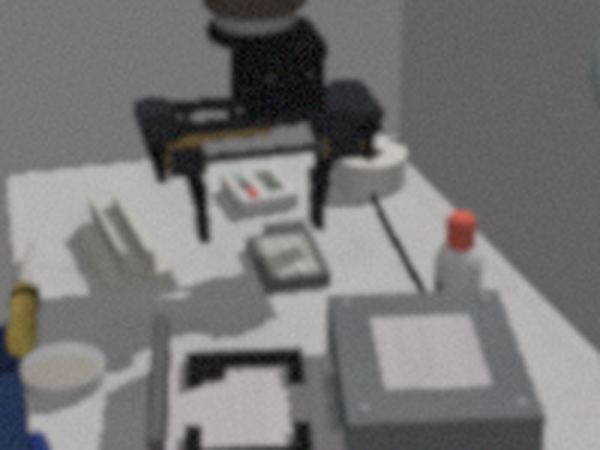

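The cassette lies flat at about (290,255) with the white ribs up. Next I'll measure it, then the drawer, from above.

>>> arm_command --pt "87 0 0 -40 0 0 0" --pt "87 -22 -11 -30 0 0 0" --pt "87 -23 -11 -20 0 0 0" --pt "87 0 0 0 0 0 0" --pt "87 0 0 0 0 0 0"

```text
time_s: 9.2
tcp_pos: [0.5652, 0.1951, 0.1298]
ee_rot: [[0.0, -1.0, -0.0], [-1.0, -0.0, 0.0], [-0.0, 0.0, -1.0]]
wrist_force: [0.3, -0.6, -0.3]
gripper_width: 0.999
gripper_force: 0.0
```

```bash
cat >> h.py <<'E'
def rect(im,m,cx,cy,z,half=.09,px=.0005):
    # top-down map: column grows with +x, row grows with -y
    n=int(2*half/px); X=cx-half+px*np.arange(n); Y=cy+half-px*np.arange(n)
    mx=np.zeros((n,n),np.float32); my=mx.copy()
    R=np.array(m["R"]);t=np.array(m["t"])
    G=np.stack(np.meshgrid(X,Y)+[np.full((n,n),z)],-1)@R.T+t
    rr=np.hypot(G[...,0],G[...,1]); th=np.arctan2(rr,G[...,2])/np.maximum(rr,1e-9)
    return cv2.remap(im,(m["cx"]+m["fx"]*th*G[...,0]).astype(np.float32),(m["cy"]+m["fy"]*th*G[...,1]).astype(np.float32),cv2.INTER_LINEAR)
def box(mask,cx,cy,half=.09,px=.0005):
    cs,_=cv2.findContours(mask.astype(np.uint8),cv2.RETR_EXTERNAL,cv2.CHAIN_APPROX_NONE)
    c=max(cs,key=cv2.contourArea); (u,v),(w,h),a=cv2.minAreaRect(c)
    return (cx-half+px*u,cy+half-px*v),(w*px,h*px),a
E
python3 - <<'E'
from h import *
np.set_printoptions(precision=4,suppress=True)
m=camera_model("wrist"); im=capture("wrist"); s=sense(); print(s["time_s"],s["tcp_pos"])
np.save("im5",im)
T=rect(im,m,.566,.15,.012); save(T,"T5"); g=T.max(2)
print("hist",np.histogram(g,bins=16,range=(0,256))[0])
for th in (90,110,130,150):
    k=cv2.morphologyEx((g<th).astype(np.uint8),cv2.MORPH_OPEN,np.ones((5,5))); k=k
    print(th,box(k,.566,.15))
for n in ("cassette_centre","cassette_corner"):
    for f in find_in(n,"wrist")[:1]: print(n,f["p"],at_z("wrist",f["location"],.012,m))
E
```

```text
9.25 [0.5645 0.1943 0.1289]Traceback (most recent call last):
  File "<stdin>", line 5, in <module>
  File "h.py", line 24, in rect
    G=np.stack(np.meshgrid(X,Y)+[np.full((n,n),z)],-1)@R.T+t
               ~~~~~~~~~~~~~~~~^~~~~~~~~~~~~~~~~~~
TypeError: can only concatenate tuple (not "list") to tuple
```

>>> arm_command --pt "87 30 10 -10 0 0 0" --pt "87 40 10 -10 0 0 0" --pt "87 45 15 -10 0 0 0" --pt "87 45 15 -10 0 0 0" --pt "87 35 15 0 0 0 0" --pt "87 15 5 0 0 0 0" --pt "87 0 0 0 0 0 0" --pt "87 0 0 0 0 0 0"

```text
time_s: 10.05
tcp_pos: [0.4955, -0.0152, 0.1693]
ee_rot: [[-0.001, -1.0, -0.001], [-1.0, 0.001, -0.0], [0.0, 0.001, -1.0]]
wrist_force: [0.5, -0.3, -0.2]
gripper_width: 1.002
gripper_force: 0.0
```

```bash
python3 - <<'E'
from h import *
np.set_printoptions(precision=4,suppress=True)
m=camera_model("wrist"); im=capture("wrist"); s=sense(); print(s["time_s"],s["tcp_pos"],s["wrist_force"])
import json; json.dump({k:np.array(v).tolist() for k,v in m.items()},open("m6.json","w")); np.save("im6",im)
T=rect(im,m,.488,-.072,.022); save(T,"T6"); g=T.max(2)
for n,z in (("recess",.014),("recess_block",.022),("drawer_front",.026)):
    for f in find_in(n,"wrist")[:1]: print(n,f["p"],at_z("wrist",f["location"],z,m))
o=np.hstack([cv2.imread("pics/T5.png"),cv2.imread("pics/T6.png")]); print(o.shape); cv2.imwrite("pics/T56.png",o)
E
```

```text
10.1 [ 0.4958 -0.0147  0.1693] [0.6818 0.5695 0.9924]Traceback (most recent call last):
  File "<stdin>", line 5, in <module>
  File "h.py", line 24, in rect
    G=np.stack(np.meshgrid(X,Y)+[np.full((n,n),z)],-1)@R.T+t
               ~~~~~~~~~~~~~~~~^~~~~~~~~~~~~~~~~~~
TypeError: can only concatenate tuple (not "list") to tuple
```

```bash
sed -i 's/np.stack(np.meshgrid(X,Y)+\[np.full((n,n),z)\],-1)/np.stack([*np.meshgrid(X,Y),np.full((n,n),z)],-1)/' h.py; python3 - <<'E'
from h import *
import json
np.set_printoptions(precision=4,suppress=True)
m6=json.load(open("m6.json")); m5=dict(m6); R=np.array(m6["R"])
m5["t"]=(np.array(m6["t"])-R@np.array([.07,.21,-.04])).tolist()
T=rect(np.load("im5.npy"),m5,.566,.15,.012); save(T,"T5"); g=T.max(2)
print("hist",np.histogram(g,bins=16,range=(0,256))[0])
for th in (90,110,130,150):
    print(th,box(cv2.morphologyEx((g<th).astype(np.uint8),cv2.MORPH_OPEN,np.ones((5,5))),.566,.15))
T=rect(np.load("im6.npy"),m6,.488,-.072,.022); save(T,"T6")
for n,z in (("recess",.014),("recess_block",.022),("drawer_front",.026)):
    for f in find_in(n,"wrist")[:1]: print(n,f["p"],at_z("wrist",f["location"],z,m6))
cv2.imwrite("pics/T56.png",np.hstack([cv2.imread("pics/T5.png"),cv2.imread("pics/T6.png")]))
E
```

```text
hist [ 1874   223    84    52    74    83   530   549  8694  1350  8109  1972
  1042  1201 15509 88254]
90 ((0.64725, 0.23149999999999998), (0.017, 0.0165), 90.0)
110 ((0.64725, 0.23149999999999998), (0.017, 0.0165), 90.0)
130 ((0.647, 0.23149999999999998), (0.017, 0.017), 90.0)
150 ((0.5642499999999999, 0.14875), (0.0985, 0.0555), 90.0)
recess 0.92 [ 0.4831 -0.0734  0.014 ]
recess_block 0.8 [ 0.4798 -0.0734  0.022 ]
drawer_front 0.98 [ 0.4844 -0.0711  0.026 ]
```

View pics/T56.png

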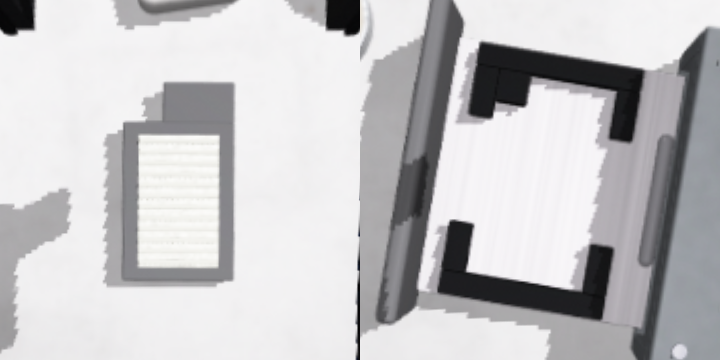

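Left map: the cassette is axis-aligned, ribs up, with the cut-out at top-left. Right map: the black recess walls have outer corners at about (482,42), (643,70), (602,320) and (438,290), with the block at (512,85).

```bash
python3 - <<'E'
from h import *
T=cv2.imread("pics/T6.png"); g=T.max(2)
for th in (45,60,75):
    k=((g<th)*255).astype(np.uint8); k[:,:70]=0;k[:,300:]=0; k[:30]=0
    k=cv2.morphologyEx(k,cv2.MORPH_OPEN,np.ones((3,3)))
    p=cv2.findNonZero(k); (u,v),(w,h),a=cv2.minAreaRect(p)
    print(th,.488-.09+.0005*u,-.072+.09-.0005*v,w*.0005,h*.0005,a)
    # rotated mask: profiles in the recess frame
c=(u,v); yaw=a if a<45 else a-90
M=cv2.getRotationMatrix2D(c,yaw,1); M[:,2]+=np.array([180,180])-c
G=cv2.warpAffine(g,M,(360,360)); save(cv2.cvtColor(G,cv2.COLOR_GRAY2BGR),"T6r")
for r in (120,150,240,250,180): 
    row=G[180+ (r-180)]; b=np.where(row[60:300]<60)[0]+60
    print("row",(180-r)*.5,"dark x mm",[((q[0]-180)*.5,(q[-1]-180)*.5) for q in np.split(b,np.where(np.diff(b)>2)[0]+1) if len(q)])
for cc in (150,180,200,220):
    b=np.where(G[30:330,cc]<60)[0]+30
    print("col",(cc-180)*.5,"dark y mm",[((180-q[0])*.5,(180-q[-1])*.5) for q in np.split(b,np.where(np.diff(b)>2)[0]+1) if len(q)])
print(sense()["tcp_pos"])
E
```

```text
45 0.48818338012695317 -0.07260446929931641 0.08257345581054688 0.1260540313720703 9.688786506652832
60 0.4990793914794922 -0.08256058502197265 0.10818294525146485 0.142505615234375 9.700392723083496
75 0.49995983886718753 -0.08263713073730469 0.10987321472167969 0.14286781311035157 9.769700050354004
row 30.0 dark x mm []
row 15.0 dark x mm []
row -30.0 dark x mm [(np.float64(-54.0), np.float64(-43.5)), (np.float64(17.0), np.float64(27.5)), (np.float64(52.0), np.float64(52.0))]
row -35.0 dark x mm [(np.float64(-54.0), np.float64(-43.5)), (np.float64(17.0), np.float64(28.0))]
row 0.0 dark x mm []
col -15.0 dark y mm [(np.float64(71.0), np.float64(59.5)), (np.float64(-43.5), np.float64(-55.0))]
col 0.0 dark y mm [(np.float64(71.0), np.float64(59.5)), (np.float64(-44.0), np.float64(-54.5))]
col 10.0 dark y mm [(np.float64(71.0), np.float64(59.5)), (np.float64(-44.0), np.float64(-55.0))]
col 20.0 dark y mm [(np.float64(71.0), np.float64(35.5)), (np.float64(-19.5), np.float64(-55.0))]
[ 0.49590359 -0.0142075   0.16944017]
```

>>> arm_command --pt "87 -20 -9 0 0 0 0" --pt "87 -40 -17 0 0 0 0" --pt "87 -43 -18 10 0 0 0" --pt "87 -40 -16 20 0 0 0" --pt "87 -20 -8.5 30 0 0 0" --pt "87 0 0 45 0 0 0" --pt "87 0 0 35 0 0 0" --pt "87 0 0 8 0 0 0"

```text
time_s: 11.05
tcp_pos: [0.561, 0.1475, 0.0172]
ee_rot: [[0.001, -1.0, -0.008], [-1.0, -0.001, -0.004], [0.004, 0.008, -1.0]]
wrist_force: [-0.4, 0.0, 0.3]
gripper_width: 0.999
gripper_force: 0.0
```

>>> arm_command --pt "87 0 0 5 0 0 0" --pt "87 0 0 3 0 0 0" --pt "80 0 0 2 0 0 0" --pt "70 0 0 0 0 0 0" --pt "60 0 0 0 0 0 0" --pt "50 0 0 0 0 0 0" --pt "50 0 0 0 0 0 0" --pt "50 0 0 0 0 0 0"

```text
time_s: 11.85
tcp_pos: [0.5643, 0.1479, 0.0124]
ee_rot: [[0.0, -1.0, 0.001], [-1.0, -0.0, 0.0], [-0.0, -0.001, -1.0]]
wrist_force: [-1.2, -0.4, 1.8]
gripper_width: 0.638
gripper_force: 30.0
```

Gripped at 55.5 mm. I'll release once and look: the grip has centred the cassette on the tool, so this shows the camera bias.

>>> arm_command --pt "87 0 0 0 0 0 0" --pt "87 0 0 0 0 0 0" --pt "87 0 0 0 0 0 0" --pt "87 0 0 -20 0 0 0" --pt "87 -15 0 -40 0 0 0" --pt "87 -30 0 -57 0 0 0" --pt "87 0 0 0 0 0 0" --pt "87 0 0 0 0 0 0"

```text
time_s: 12.65
tcp_pos: [0.5642, 0.1869, 0.1172]
ee_rot: [[0.001, -1.0, 0.002], [-1.0, -0.001, 0.002], [-0.002, -0.002, -1.0]]
wrist_force: [-1.2, -0.2, -0.4]
gripper_width: 1.001
gripper_force: 0.0
```

```bash
python3 - <<'E'
from h import *
P=[]
for i in range(4):
    m=camera_model("wrist"); im=capture("wrist"); s=sense()
    g=rect(im,m,.566,.15,.012).max(2)
    P.append([*box(cv2.morphologyEx((g<150).astype(np.uint8),cv2.MORPH_OPEN,np.ones((5,5))),.566,.15)[0],*s["tcp_pos"]]); 
print(np.round(P,4)); print(box(cv2.morphologyEx((g<150).astype(np.uint8),cv2.MORPH_OPEN,np.ones((5,5))),.566,.15))
print(np.mean(P,0), s["time_s"])
E
```

```text
[[0.564  0.1492 0.5633 0.186  0.1157]
 [0.5642 0.1492 0.5629 0.1854 0.1148]
 [0.5642 0.1495 0.5629 0.1852 0.1145]
 [0.5642 0.1495 0.563  0.1852 0.1144]]
((0.5642499999999999, 0.1495), (0.099, 0.0555), 90.0)
[0.5641875  0.149375   0.56302134 0.18545876 0.11484087] 12.85
```

>>> arm_command --pt "87 18 0 20 0 0 0" --pt "87 18 0 40 0 0 0" --pt "87 0 0 30 0 0 0" --pt "87 0 0 9 0 0 0" --pt "87 0 0 3 0 0 0" --pt "87 0 0 0 0 0 0" --pt "70 0 0 0 0 0 0" --pt "50 0 0 0 0 0 0"

```text
time_s: 13.65
tcp_pos: [0.5649, 0.1508, 0.0155]
ee_rot: [[0.001, -1.0, 0.003], [-1.0, -0.001, 0.001], [-0.001, -0.003, -1.0]]
wrist_force: [-0.4, 0.1, -0.3]
gripper_width: 0.898
gripper_force: 0.0
```

>>> arm_command --pt "50 0 0 0 0 0 0" --pt "50 0 0 0 0 0 0" --pt "50 0 0 0 0 0 0" --pt "50 0 0 0 0 0 0"

```text
time_s: 14.05
tcp_pos: [0.5641, 0.1502, 0.0145]
ee_rot: [[0.0, -1.0, 0.0], [-1.0, -0.0, 0.0], [-0.0, -0.0, -1.0]]
wrist_force: [-0.5, 0.0, 1.6]
gripper_width: 0.639
gripper_force: 30.0
```

Gripping a bit shallow; regrip 3.5 mm lower.

>>> arm_command --pt "80 0 0 0 0 0 0" --pt "80 0 0 3.5 0 0 0" --pt "80 0 0 0 0 0 0" --pt "50 0 0 0 0 0 0" --pt "50 0 0 0 0 0 0" --pt "50 0 0 0 0 0 0" --pt "50 0 0 0 0 0 0" --pt "50 0 0 0 0 0 0"

```text
time_s: 14.85
tcp_pos: [0.564, 0.1501, 0.0106]
ee_rot: [[0.0, -1.0, 0.0], [-1.0, -0.0, 0.0], [-0.0, -0.0, -1.0]]
wrist_force: [0.9, -0.6, -0.7]
gripper_width: 0.641
gripper_force: 30.0
```

>>> arm_command --pt "50 0 0 -10 0 0 0" --pt "50 0 0 -25 0 0 0" --pt "50 0 0 -35 0 0 0" --pt "50 0 0 -30 0 0 0" --pt "50 0 0 0 0 0 0" --pt "50 0 0 0 0 0 0"

```text
time_s: 15.45
tcp_pos: [0.5639, 0.1502, 0.1115]
ee_rot: [[-0.0, -1.0, 0.001], [-1.0, 0.0, 0.001], [-0.001, -0.001, -1.0]]
wrist_force: [0.0, -0.3, -1.7]
gripper_width: 0.636
gripper_force: 30.0
```

```bash
python3 - <<'E'
from h import *
s=sense();print(s["time_s"],s["tcp_pos"],s["wrist_force"],s["gripper_width"],s["gripper_force"])
E
```

```text
15.45 [0.56386978 0.15021492 0.11153494] [ 0.04142517 -0.34655867 -1.71095086] 0.6355374148398603 29.999158680438995
```

>>> arm_command --pt "50 20 7 0 0 0 0" --pt "50 40 14 0 0 0 0" --pt "50 43 14.7 0 0 0 0" --pt "50 43 15 0 0 0 0" --pt "50 43 14 0 0 0 0" --pt "50 20 7 0 0 0 0" --pt "50 12.8 4 0 0 0 0" --pt "50 0 0 0 0 0 0.085"

```text
time_s: 16.25
tcp_pos: [0.4865, -0.0734, 0.1096]
ee_rot: [[-0.09, -0.996, -0.003], [-0.996, 0.09, -0.0], [0.001, 0.003, -1.0]]
wrist_force: [0.2, 0.4, -0.4]
gripper_width: 0.638
gripper_force: 30.0
```

>>> arm_command --pt "50 0 0 0 0 0 0.084" --pt "50 0 0 20 0 0 0" --pt "50 0 0 25 0 0 0" --pt "50 0 0 20 0 0 0" --pt "50 0 0 9 0 0 0" --pt "50 0 0 0 0 0 0" --pt "50 0 0 0 0 0 0"

```text
time_s: 16.95
tcp_pos: [0.4888, -0.0716, 0.0369]
ee_rot: [[-0.168, -0.986, 0.0], [-0.986, 0.168, -0.0], [0.0, -0.0, -1.0]]
wrist_force: [1.4, -1.1, -1.2]
gripper_width: 0.641
gripper_force: 30.0
```

```bash
python3 - <<'E'
from h import *
np.set_printoptions(precision=4,suppress=True)
m=camera_model("wrist"); im=capture("wrist"); s=sense();print(s["time_s"],s["tcp_pos"],s["wrist_force"],s["gripper_width"]); R=np.array(s["ee_rot"]); print(R)
print("to recess, tool mm",1000*R.T@(np.array([.4873,-.0724,.0246])-s["tcp_pos"]))
save(im,"w7")
a=capture("side"); save(a,"s7"); b=capture("scene"); 
r,c=map(int,proj("side",[.49,-.07,.03])); r2,c2=map(int,proj("scene",[.49,-.07,.03]))
A=[cv2.resize(x[p-50:p+50,q-66:q+66],(400,300),interpolation=cv2.INTER_CUBIC) for x,p,q in ((a,r,c),(b,r2,c2))]
save(np.hstack(A),"ss7")
E
```

```text
17.0 [ 0.489  -0.0716  0.0373] [ 0.1353  0.0343 -0.3575] 0.639219142290834
[[-0.1677 -0.9858  0.0015]
 [-0.9858  0.1677  0.0001]
 [-0.0003 -0.0015 -1.    ]]
to recess, tool mm [ 1.1209  1.6003 12.7092]
```

>>> arm_command --pt "50 0 0.8 0 0 0 0" --pt "50 0 0 3 0 0 0" --pt "50 0 0 2 0 0 0" --pt "50 0 0 2 0 0 0" --pt "50 0 0 0 0 0 0"

```text
time_s: 17.6
tcp_pos: [0.4872, -0.0716, 0.0292]
ee_rot: [[-0.168, -0.986, -0.001], [-0.986, 0.168, -0.0], [0.0, 0.001, -1.0]]
wrist_force: [0.2, 1.1, -1.3]
gripper_width: 0.637
gripper_force: 30.0
```

No contact force and the cassette's underside is already below the wall tops, so I'll keep going.

>>> arm_command --pt "50 0 0 2 0 0 0" --pt "50 0 0 1.5 0 0 0" --pt "50 0 0 0.8 0 0 0" --pt "50 0 0 0 0 0 0"

```text
time_s: 18.0
tcp_pos: [0.4874, -0.0716, 0.0251]
ee_rot: [[-0.168, -0.986, -0.0], [-0.986, 0.168, -0.0], [0.0, 0.0, -1.0]]
wrist_force: [-0.6, 0.5, -1.7]
gripper_width: 0.638
gripper_force: 30.0
```

>>> arm_command --pt "50 0 0 0.6 0 0 0" --pt "50 0 0 0 0 0 0" --pt "66 0 0 0 0 0 0" --pt "66 0 0 0 0 0 0" --pt "66 0 0 0 0 0 0" --pt "66 0 0 -5 0 0 0" --pt "66 0 0 -20 0 0 0"

```text
time_s: 18.7
tcp_pos: [0.486, -0.0717, 0.0487]
ee_rot: [[-0.169, -0.986, -0.005], [-0.986, 0.169, -0.001], [0.001, 0.004, -1.0]]
wrist_force: [-1.1, 0.4, -0.4]
gripper_width: 0.758
gripper_force: 0.0
```

>>> arm_command --pt "70 0 0 -30 0 0 0" --pt "87 -25 0 -40 0 0 0" --pt "87 -35 0 -40 0 0 0" --pt "87 0 0 0 0 0 0" --pt "87 0 0 0 0 0 0"

```text
time_s: 19.2
tcp_pos: [0.4975, -0.0137, 0.1586]
ee_rot: [[-0.167, -0.986, 0.003], [-0.986, 0.167, 0.001], [-0.002, -0.002, -1.0]]
wrist_force: [-1.1, -1.1, -0.6]
gripper_width: 0.985
gripper_force: 0.0
```

```bash
python3 - <<'E'
from h import *
m=camera_model("wrist"); im=capture("wrist"); s=sense(); print(s["time_s"],s["tcp_pos"],s["wrist_force"])
for n,z in (("cassette_centre",.026),("cassette_corner",.026),("recess_block",.022)):
    for f in find_in(n,"wrist")[:1]: print(n,f["p"],at_z("wrist",f["location"],z,m))
T=rect(im,m,.488,-.072,.024); side=capture("side")
r,c=map(int,proj("side",[.49,-.07,.03])); S=cv2.resize(side[r-45:r+45,c-50:c+50],(400,360),interpolation=cv2.INTER_CUBIC)
save(np.hstack([T,S]),"T8"); print(m["t"])
E
```

```text
19.25 [ 0.49652366 -0.01438623  0.15727173] [-0.14438124 -0.10453067  0.31035012]
cassette_centre 0.95 [ 0.48860728 -0.07581066  0.026     ]
cassette_corner 0.86 [ 0.48948151 -0.07693817  0.026     ]
recess_block 0.71 [ 0.46185746 -0.06602737  0.022     ]
[ 0.49371709 -0.08034366  0.30120081]
```

View pics/T8.png

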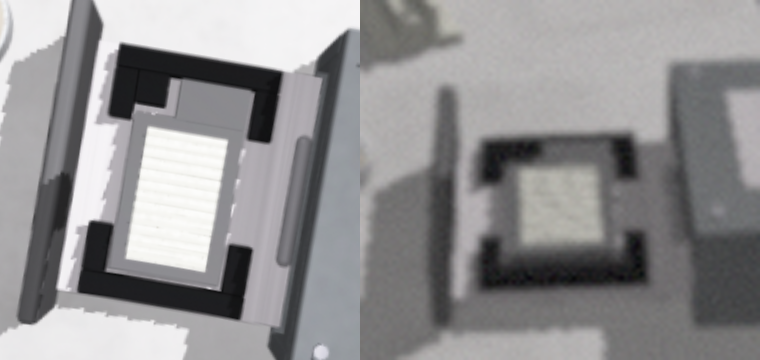

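The cassette lies in the recess with its cut-out round the block and small even gaps at the walls. Next, go in front of the panel with closed fingers.

>>> arm_command --pt "40 10 16 0 0 0 0" --pt "0 20 32 0 0 0 0" --pt "0 18.5 30 0 0 0 0" --pt "0 10 14.5 0 0 0 0" --pt "0 0 0 0 0 0 0" --pt "0 0 0 0 0 0 0" --pt "0 0 0 20 0 0 0" --pt "0 0 0 30 0 0 0"

```text
time_s: 20.25
tcp_pos: [0.3991, -0.056, 0.108]
ee_rot: [[-0.168, -0.986, 0.006], [-0.986, 0.168, 0.001], [-0.002, -0.005, -1.0]]
wrist_force: [0.1, 0.2, 0.1]
gripper_width: 0.352
gripper_force: 0.0
```

>>> arm_command --pt "0 0 0 30 0 0 0" --pt "0 0 0 30 0 0 0" --pt "0 0 0 20 0 0 0" --pt "0 0 0 4 0 0 0" --pt "0 0 0 0 0 0 0"

```text
time_s: 20.75
tcp_pos: [0.3967, -0.0565, 0.0227]
ee_rot: [[-0.168, -0.986, -0.002], [-0.986, 0.168, -0.001], [0.001, 0.002, -1.0]]
wrist_force: [0.4, 0.5, -0.3]
gripper_width: 0.01
gripper_force: 0.0
```

>>> arm_command --pt "0 0 -5 0 0 0 0" --pt "0 0 -4 0 0 0 0" --pt "0 0 -3 0 0 0 0" --pt "0 0 -3 0 0 0 0" --pt "0 0 -4 0 0 0 0" --pt "0 0 -5 0 0 0 0" --pt "0 0 -6 0 0 0 0" --pt "0 0 -6 0 0 0 0"

```text
time_s: 21.55
tcp_pos: [0.432, -0.0628, 0.0234]
ee_rot: [[-0.168, -0.986, -0.001], [-0.986, 0.168, -0.0], [0.0, 0.0, -1.0]]
wrist_force: [-1.7, 0.2, 2.8]
gripper_width: 0.008
gripper_force: 1.1
```

>>> arm_command --pt "0 0 -6 0 0 0 0" --pt "0 0 -7 0 0 0 0" --pt "0 0 -7 0 0 0 0" --pt "0 0 -7 0 0 0 0" --pt "0 0 -7 0 0 0 0" --pt "0 0 -7 0 0 0 0" --pt "0 0 -7 0 0 0 0" --pt "0 0 -6 0 0 0 0"

```text
time_s: 22.35
tcp_pos: [0.4855, -0.0719, 0.0232]
ee_rot: [[-0.168, -0.986, -0.0], [-0.986, 0.168, -0.0], [0.0, 0.0, -1.0]]
wrist_force: [-2.1, -0.6, 0.9]
gripper_width: 0.005
gripper_force: 1.0
```

>>> arm_command --pt "0 0 -5 0 0 0 0" --pt "0 0 -5 0 0 0 0" --pt "0 0 -4 0 0 0 0" --pt "0 0 -4 0 0 0 0" --pt "0 0 -3 0 0 0 0" --pt "0 0 -3 0 0 0 0" --pt "0 0 -2 0 0 0 0" --pt "0 0 -2 0 0 0 0"

```text
time_s: 23.15
tcp_pos: [0.5126, -0.0764, 0.0233]
ee_rot: [[-0.168, -0.986, -0.0], [-0.986, 0.168, 0.0], [-0.0, 0.0, -1.0]]
wrist_force: [-1.9, -0.7, 0.2]
gripper_width: 0.002
gripper_force: 0.7
```

>>> arm_command --pt "0 0 -2 0 0 0 0" --pt "0 0 -2 0 0 0 0" --pt "0 0 -2 0 0 0 0"

```text
time_s: 23.45
tcp_pos: [0.5143, -0.077, 0.0231]
ee_rot: [[-0.169, -0.986, -0.009], [-0.986, 0.169, 0.0], [0.001, 0.009, -1.0]]
wrist_force: [-11.9, 7.8, 9.5]
gripper_width: 0.007
gripper_force: 7.2
```

>>> arm_command --pt "0 0 -2 0 0 0 0" --pt "0 0 -2 0 0 0 0"

```text
time_s: 23.65
tcp_pos: [0.5211, -0.0778, 0.0233]
ee_rot: [[-0.168, -0.986, -0.002], [-0.986, 0.168, 0.0], [0.0, 0.002, -1.0]]
wrist_force: [-1.6, -0.8, 0.5]
gripper_width: 0.005
gripper_force: 0.5
```

>>> arm_command --pt "0 0 -2 0 0 0 0" --pt "0 0 -1 0 0 0 0"

```text
time_s: 23.85
tcp_pos: [0.5253, -0.0783, 0.0235]
ee_rot: [[-0.168, -0.986, -0.001], [-0.986, 0.168, 0.0], [-0.0, 0.001, -1.0]]
wrist_force: [-4.9, 3.7, 5.1]
gripper_width: 0.004
gripper_force: 3.1
```

>>> arm_command --pt "0 0 -1 0 0 0 0" --pt "0 0 0 0 0 0 0"

```text
time_s: 24.05
tcp_pos: [0.5253, -0.0784, 0.0235]
ee_rot: [[-0.168, -0.986, -0.002], [-0.986, 0.168, 0.0], [-0.0, 0.002, -1.0]]
wrist_force: [-5.2, 3.7, 5.0]
gripper_width: 0.003
gripper_force: 3.6
```

>>> arm_command --pt "0 0 -1.5 0 0 0 0" --pt "0 0 0 0 0 0 0"

```text
time_s: 24.25
tcp_pos: [0.5253, -0.0784, 0.0234]
ee_rot: [[-0.169, -0.986, -0.005], [-0.986, 0.169, 0.001], [0.0, 0.005, -1.0]]
wrist_force: [-8.0, 5.9, 9.2]
gripper_width: 0.008
gripper_force: 5.6
```

>>> arm_command --pt "0 0 -1.5 0 0 0 0" --pt "0 0 0 0 0 0 0"

```text
time_s: 24.45
tcp_pos: [0.5253, -0.0785, 0.0234]
ee_rot: [[-0.169, -0.986, -0.008], [-0.986, 0.169, 0.001], [0.001, 0.008, -1.0]]
wrist_force: [-10.9, 9.1, 11.9]
gripper_width: 0.008
gripper_force: 7.6
```

Rigid stop reached at x≈0.525, about 11 mm beyond the detent peak. One firmer push to be sure, then back off and check.

>>> arm_command --pt "0 0 -2.5 0 0 0 0" --pt "0 0 -2.5 0 0 0 0" --pt "0 0 0 0 0 0 0"

```text
time_s: 24.75
tcp_pos: [0.5253, -0.0786, 0.0234]
ee_rot: [[-0.17, -0.985, -0.019], [-0.985, 0.17, 0.001], [0.002, 0.019, -1.0]]
wrist_force: [-21.2, 15.5, 23.5]
gripper_width: 0.002
gripper_force: 14.5
```

>>> arm_command --pt "0 0 4 0 0 0 0" --pt "0 0 5 0 0 0 0" --pt "0 0 10 0 0 0 0" --pt "0 0 20 0 0 0 0" --pt "0 0 10 -30 0 0 0" --pt "0 0 0 -40 0 0 0" --pt "0 -30 0 -40 0 0 0" --pt "0 -30 0 -25 0 0 0"

```text
time_s: 25.55
tcp_pos: [0.4978, -0.0124, 0.1617]
ee_rot: [[-0.17, -0.985, 0.007], [-0.985, 0.17, 0.001], [-0.002, -0.006, -1.0]]
wrist_force: [1.7, -0.8, -0.3]
gripper_width: 0.009
gripper_force: 0.0
```

>>> arm_command --pt "0 -20 -20 0 0 0 0" --pt "0 0 -20 0 0 0 0" --pt "0 0 0 0 0 0 0" --pt "0 0 0 0 0 0 0"

```text
time_s: 25.95
tcp_pos: [0.5386, 0.0001, 0.1578]
ee_rot: [[-0.169, -0.986, -0.001], [-0.986, 0.169, 0.0], [0.0, 0.001, -1.0]]
wrist_force: [-0.1, -1.4, -0.1]
gripper_width: 0.007
gripper_force: 0.0
```

```bash
python3 - <<'E'
from h import *
m=camera_model("wrist"); im=capture("wrist"); s=sense(); print(s["time_s"],s["tcp_pos"],s["wrist_force"])
# top-down maps rotated into housing frame; find panel (z=.048) and housing front edge (z=.056) along housing x
hx=np.array([np.cos(np.radians(-9.75)),np.sin(np.radians(-9.75))]); hy=np.array([-hx[1],hx[0]])
g=im.max(2)
o=np.array([.4884,-.0724])
for off in (-.05,-.02,.02,.05):
    for z in (.048,.056):
        X=[o+hx*d+hy*off for d in np.arange(.02,.09,.001)]
        v=[int(g[tuple(np.round(proj("wrist",[*p,z],m)).astype(int))]) for p in X]
        print(off,z,v)
save(im,"w9"); np.save("im9",im)
E
```

```text
26.0 [ 5.38158583e-01 -7.44334581e-05  1.57808621e-01] [-0.41834832 -0.01433956  0.46410726]
-0.05 0.048 [171, 171, 172, 171, 171, 171, 172, 172, 171, 172, 172, 172, 171, 172, 171, 171, 171, 171, 172, 171, 171, 171, 171, 171, 170, 169, 170, 165, 93, 50, 66, 93, 131, 136, 138, 139, 88, 78, 69, 128, 118, 62, 79, 115, 157, 164, 164, 164, 165, 165, 165, 164, 165, 164, 164, 165, 164, 164, 164, 162, 163, 162, 163, 163, 164, 164, 164, 164, 164, 164]
-0.05 0.056 [171, 171, 171, 171, 171, 170, 171, 171, 171, 170, 170, 170, 171, 171, 172, 173, 172, 171, 171, 171, 172, 171, 171, 170, 170, 171, 172, 164, 97, 67, 93, 114, 132, 136, 137, 82, 77, 70, 77, 125, 116, 81, 116, 156, 165, 165, 165, 164, 164, 165, 164, 164, 164, 164, 164, 164, 164, 165, 164, 164, 164, 164, 164, 164, 164, 164, 164, 163, 160, 160]
-0.02 0.048 [174, 174, 174, 174, 174, 174, 174, 174, 174, 174, 174, 174, 174, 175, 174, 174, 174, 175, 175, 175, 175, 174, 174, 174, 175, 174, 174, 174, 93, 34, 65, 92, 135, 138, 141, 143, 131, 79, 71, 132, 127, 64, 78, 112, 154, 166, 166, 166, 163, 163, 163, 163, 164, 163, 163, 164, 165, 165, 164
[... 1127 characters left out ...]
048 [241, 242, 241, 241, 240, 240, 238, 174, 176, 175, 174, 174, 175, 175, 175, 175, 174, 174, 175, 175, 175, 175, 174, 174, 174, 174, 176, 162, 82, 55, 74, 103, 123, 139, 141, 131, 81, 73, 61, 104, 147, 75, 68, 95, 157, 160, 160, 160, 160, 161, 161, 161, 161, 161, 160, 160, 159, 157, 158, 158, 159, 159, 158, 159, 156, 156, 156, 156, 156, 156]
0.05 0.056 [242, 242, 241, 241, 242, 242, 242, 242, 242, 239, 174, 173, 174, 174, 177, 177, 177, 176, 176, 177, 177, 176, 174, 175, 175, 176, 177, 163, 82, 55, 76, 123, 139, 141, 143, 146, 132, 73, 110, 152, 71, 68, 97, 136, 159, 161, 161, 162, 161, 161, 162, 161, 161, 159, 158, 158, 158, 158, 158, 157, 156, 157, 157, 156, 157, 157, 156, 157, 156, 157]
```

The panel sits parallel to the housing, with its back about 2 mm in front of it, as specified for home. The stop was rigid and the arm is clear, so I'm handing in.

```bash
python3 -c "
from station import *
print(finish_job())"
```

```text
the job is handed in; nothing more can be done
None
```

The cassette was laid in the recess, ribbed face up and with its cut-out round the corner block, and the drawer was pushed over its detent to a rigid stop. The job was handed in at about 26 s with the arm clear; no verdict came back.

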